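# Drift the book ledge of a reading stand into line and bolt it

### The job

The steel book ledge on the sloped reading stand hangs on one thumb bolt and its open end has sagged, so its bolt hole no longer meets the hole in the board. Take the tapered drift from the wooden block, push it through both holes until they are in line and its full-thickness part fills them, put the drift back in the hole of the block it came from, and push the large thumb bolt from the block through both holes until its head sits flush on the ledge. Leave the other things on the desk and in the block where they are.

Things in the scene. Friction and masses are not known exactly. Their poses are not given: they have to be found in the camera images.
- stand: Sloped reading stand, fixed: dark steel tube frame (220 mm deep, 240 mm wide) with a wooden board 200 x 240 x 12 mm sloping up at 25 degrees from a low edge (-x side, 50 mm high) to a high edge (145 mm). Origin on the desk, on the middle line, 5 mm beyond the line of the holes and 70 mm before the frame's middle; x towards the high edge, y along the ledge, z up. Under the open hole there is only air down to the desk.
- panel_hole (a point): Mouth centre of the open bolt hole (14 mm diameter, through 12 mm) on the board's upper face, 75 mm above the desk, near the low edge and the +y end. z is the hole axis, out of the board, tilted 25 degrees from vertical towards the low edge; x up the slope, y level along the board (stand's y). The ledge lies on this face.
- ledge_hole (a point): Mouth centre of the 14 mm hole in the ledge's open end, on its upper face; x up the slope, z square to the board. Steel angle 240 mm long: flat leg 44 mm wide, 5 mm thick on the board; a 4 mm lip stands 25 mm above the board, its inner face 22 mm down the slope from the hole. In line, this point is 5 mm along z of panel_hole; at the start it has sagged 5 to 7.5 mm down the slope.
- ledge (a joint): Angle of the ledge about the thumb bolt fitted at its -y end (180 mm from the open hole; same head as the loose bolt). It is stiff and stays where it is pushed: about 3 to 4 N at the open hole moves it. 0 = holes in line, positive = open end sagged down the slope (0.028 to 0.042 rad at the start).
- block: Hardwood block 210 x 60 x 85 mm high, fixed to the desk, x along its length, from -185 to +25 mm. Five 15 mm holes, 75 mm deep, in a row along x at -160, -120, -80, -40 and 0 mm; the origin lies on the desk under the last, which is empty, the others hold the drift, the bolt, the thin bolt and the marker in changing order.
- drift: Steel tapered drift, standing tip down in the block. Origin at the shoulder under its collar, which rests on the block's top (85 mm); z up along the drift. Above it: collar 24 mm diameter, 6 mm high, then a knurled handle 18 mm diameter up to 56 mm. Below: shank 13 mm diameter for 25 mm, then 42 mm of taper to a 4 mm tip. 0.18 kg.
- drift_tip (a point): The drift's tip, 67 mm below the drift's origin.
- bolt: Large steel thumb bolt, standing in the block head up. Origin at the centre of the underside of its head, which rests on the block's top (85 mm); z points up. Head: knurled cylinder 22 mm diameter, 30 mm high; shank 12 mm diameter, 34 mm long, with a 2 mm chamfer. It has no thread to turn: it is pushed in. 0.12 kg.
- thin_bolt: A smaller steel thumb bolt standing in the block (head 18 mm diameter, 18 mm high, shank 8 mm); not wanted. Origin under its head.
- marker: White and grey marker pen 13 mm in diameter, 120 mm long, standing in the block and showing 45 mm above it; not wanted. Origin at its lower end.
- bottle: Clear drinking bottle, 66 mm diameter, 170 mm high, standing beside the open end of the ledge. Origin under its base.
- fan: Small pink desk fan, 200 mm high, foot 84 mm in diameter, beside the other end of the ledge. Origin under its foot.
- glue: Glue stick, 27 mm diameter, 88 mm high, standing close beside the block on its +y side. Origin under its base.
- eraser: Eraser 50 x 22 x 12 mm lying off the +x end of the block. Origin under its middle.
Mind the look-alikes: they are no part of the job. Leave any purple or turquoise look-alike of the bolt alone.

How it is judged:
On the way:
1. the drift stands in both holes, its full 13 mm part through the ledge and into the board, and the holes are in line within 1.5 mm (z of drift_tip in the frame of panel_hole below -0.046 m and x of drift_tip in the frame of panel_hole between -0.006 and 0.006 m and y of drift_tip in the frame of panel_hole between -0.006 and 0.006 m and value of joint ledge between -0.0083 and 0.0083 rad), for 0.2 s.
At the end, for the whole second after the job is handed in: The large bolt is through both holes with its head on the ledge (within 3 mm of the ledge hole mouth, square within 4.5 degrees), the ledge in line within 2.4 mm, the drift down in its own block hole again (within 3.5 mm in height, 6 mm in all), both at rest and let go (distance between bolt and ledge_hole below 0.003 m and angle between the z axis of bolt and the z axis of panel_hole, either way round below 0.08 rad and value of joint ledge between -0.0133 and 0.0133 rad and z of drift in the frame of block between 0.082 and 0.0885 m and angle between drift's own z axis and vertical below 0.1 rad and linear speed of each of bolt, drift below 0.01 m/s and distance of drift from where it was at the start of the episode below 0.006 m); the robot touches nothing.
It fails at once if a bystander on the desk is shifted by more than 30 mm (distance of any of bottle, fan, glue, eraser from where it was at the start of the episode above 0.03 m).
It fails at once if the marker or the thin bolt is shifted by more than 30 mm (distance of any of marker, thin_bolt from where it was at the start of the episode above 0.03 m).
It fails at once if the bottle, fan or glue stick is knocked over (angle between any of bottle, fan, glue's own z axis and vertical above 0.5 rad).
It also fails if it takes over 70 s, if anything falls off the work surface, if the arm or the gripper's body presses on something with over 40 N, if the wrist force passes 120 N, or if a joint passes its speed limit or range.

### The arm

A 7-joint arm with a two-finger parallel gripper is mounted at the origin on the work surface. World frame = base frame: x ahead of the robot, y to its left, z up, the work surface at z = 0. Lengths are in m, angles in rad, forces in N, time in s.
With the tool pointing down it reaches from about 0.425 to 0.95 m from the base axis. Payload 4.7 kg.
Tool frame: the origin (TCP) lies between the finger pads; the fingertips stand 25 mm ahead of it and the grasp point (between the pads) lies 6 mm ahead of it; x points along the fingers, z is the direction in which the jaws open and shut, and the axes are right-handed (so a half turn about x gives the same grasp; the last joint's range is limited). The gripper opens to 85 mm and grips with 20 to 120 N. Pads are 22 mm wide; open, the fingers measure 114 mm over their backs; the gripper's body (76 mm by 85 mm) begins 54 mm behind the grasp point. The pads swing forward as they close: fully open they stand 13 mm farther back than shut.
Start: joints at [1.078, 0.469, -0.049, 1.532, 0.024, 1.141, -0.082], TCP at [0.302, -0.604, 0.256] pointing down, gripper open.
Joint ranges: [-2.59, 2.59], [-0.33, 1.99], [-1.39, 1.29], [0.1, 2.45], [-1.04, 4.18], [0.21, 1.99], [-2.66, 2.66]. Speed limits (rad/s): [2.57, 2.57, 3.14, 3.14, 3.14, 3.14, 3.14].

### API

Orientations are given as a 3x3 rotation matrix whose columns are the frame's x, y, z axes.
In Python, from rig import * gives the robot as it stands. Calls block until the motion is done:
- movep(position, orientation): joint-space move of the TCP to a pose.
- move_l(position, attitude=None, feed=0.15, until_force=None): straight line of the TCP; attitude=None keeps the orientation; feed is the mean speed in m/s. With until_force (N) it stops when the force on the tool has changed by that much, and returns True; else False.
- move_joints(angles): joint-space move.
- command_gripper(opening, newtons=None): finger opening in m; newtons is the grip in N (None keeps the last); returns when the fingers have stopped.
- sleep(seconds).
- inverse_kinematics(position, orientation): joint angles nearest the present ones, or None.
- sense(): the state.
- camera(name): name is "scene" or "top"; returns (picture, depth): 480x640x3 uint8, red, green, blue; 480x640 float32, m along the optical axis (not along the pixel's ray), 0 where there is no reading.
- camera_params(name): a dict with "K" (3x3 intrinsics, pixels), "position" and "rotation" of the camera in the world. Camera axes: x right, y down, z forward; pixel columns grow to the right and rows downward; lengths in m; the calibration is good to about 2 mm. A picture is of the moment at which its call begins. camera_params takes no time and is no camera call.
A pose or a line that the arm cannot do raises Unreachable and nothing moves.
- finish_job(): hands the job in, once; it reports no verdict.
The state is a dict: "time_s": time; "joint_pos": joint angles; "qd": joint speeds; "joint_efforts": joint torques, N m; "position": TCP position; "tcp_rot": TCP orientation; "wrist_force": force on the tool from outside, world axes, zero at the start; "ft_torque": the same for the moment, N m; "finger_gap": finger opening in m.
Only numpy, scipy, OpenCV 4.12 (cv2) and the standard library are available. Lean on these libraries where they do the work, as an engineer would, in place of code of your own. Each camera call takes 0.05 s, during which the arm holds its last target.

## Working session

There is one attempt and no reset: what is moved stays moved. The work goes in short steps, each a Python script; the robot and the scene stay as the last script left them, time stands still between calls to the robot, and variables do not carry over. Pictures are saved under pics/ and viewed, and the job is handed in when it is done.

```bash
ls; mkdir -p pics; python3 - <<'E'
from rig import *
import cv2,numpy as np
for n in ("scene","top"):
    p,d=camera(n); cv2.imwrite(f"pics/{n}0.png",p[:,:,::-1]); np.savez(f"{n}0.npz",p=p,d=d)
    c=camera_params(n); print(n,c)
s=sense();print(s)
E
```

```text
pics
scene {'K': array([[476.95725848,   0.        , 320.69431596],
       [  0.        , 476.95725848, 241.26877193],
       [  0.        ,   0.        ,   1.        ]]), 'position': array([ 1.02823668, -0.66404696,  0.70497067]), 'rotation': array([[ 0.80474124,  0.3613455 , -0.47097873],
       [ 0.59362481, -0.48843284,  0.63956466],
       [ 0.00106233, -0.79426871, -0.6075657 ]])}
top {'K': array([[507.3959954 ,   0.        , 321.46903795],
       [  0.        , 507.3959954 , 234.29643519],
       [  0.        ,   0.        ,   1.        ]]), 'position': array([0.34652718, 0.00691427, 1.15393141]), 'rotation': array([[-0.02283371, -0.98098616,  0.1927298 ],
       [-0.99967757,  0.02454594,  0.0065007 ],
       [-0.01110783, -0.19251922, -0.98123033]])}
{'time_s': 0.1, 'joint_pos': array([ 1.07810683,  0.46937568, -0.04864215,  1.53352452,  0.02406202,
        1.1410112 , -0.08230066]), 'qd': array([-3.00747455e-04, -1.82340057e-03, -1.07990075e-03, -3.71324165e-03,
        1.83380969e-04,  3.64574115e-05,  1.67626261e-03]), 'joint_efforts': array([ 4.42214314e-04, -5.11520040e+01, -4.70841432e-02, -2.38391340e+01,
        1.08063250e-02,  4.43288824e-03, -2.11962833e-05]), 'position': array([ 0.3017963 , -0.60325789,  0.25537757]), 'tcp_rot': array([[-7.79447901e-04,  8.94339785e-01,  4.47387685e-01],
       [ 1.55081927e-03,  4.47388364e-01, -8.94338441e-01],
       [-9.99998494e-01, -3.27277665e-06, -1.73567530e-03]]), 'wrist_force': array([ 0.07442113,  0.21482321, -0.32889654]), 'ft_torque': array([0.03845845, 0.03290439, 0.0540526 ]), 'finger_gap': 0.08554191157278064}
```

View pics/scene0.png

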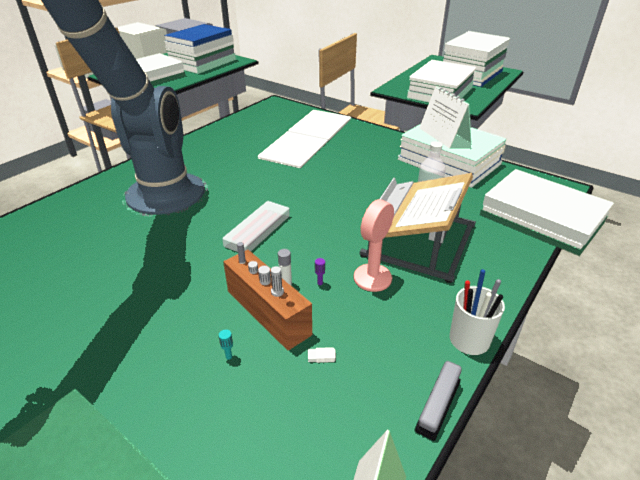

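View pics/top0.png

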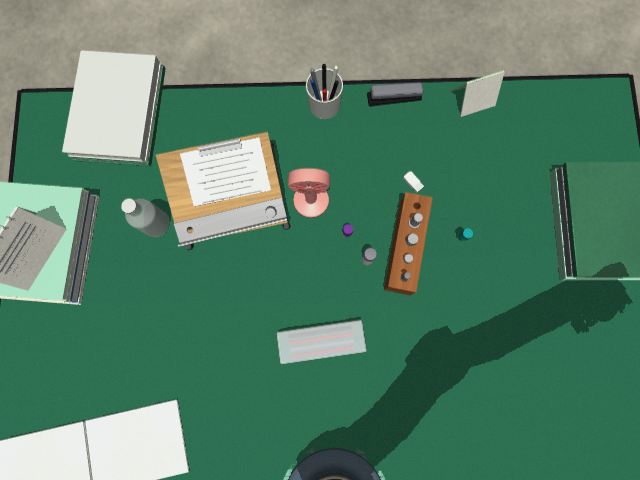

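```bash
python3 - <<'E'
import cv2,numpy as np
s=cv2.imread("pics/scene0.png");t=cv2.imread("pics/top0.png")
def z(i,x0,x1,y0,y1,f): return cv2.resize(i[y0:y1,x0:x1],None,fx=f,fy=f,interpolation=cv2.INTER_CUBIC)
cv2.imwrite("pics/cb_s.png",z(s,215,345,230,370,4.2))
cv2.imwrite("pics/cb_t.png",z(t,370,450,180,305,4.6))
cv2.imwrite("pics/cl_t.png",z(t,110,300,120,260,4.2))
E
```

```text
(no output)
```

View pics/cb_s.png

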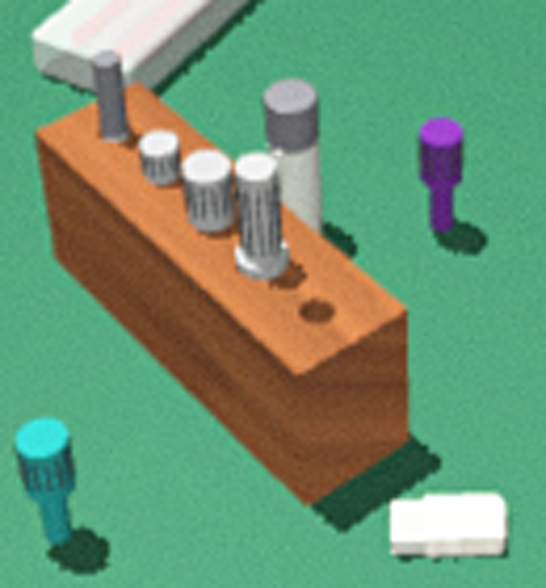

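View pics/cb_t.png

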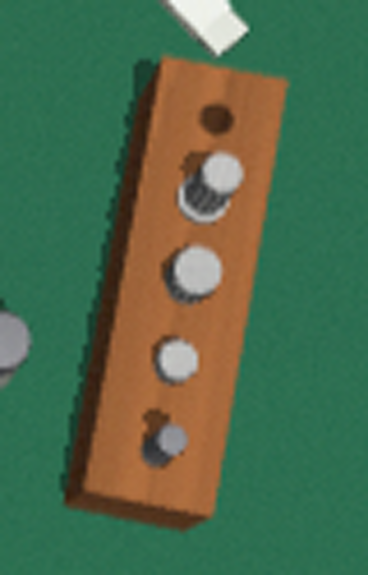

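View pics/cl_t.png

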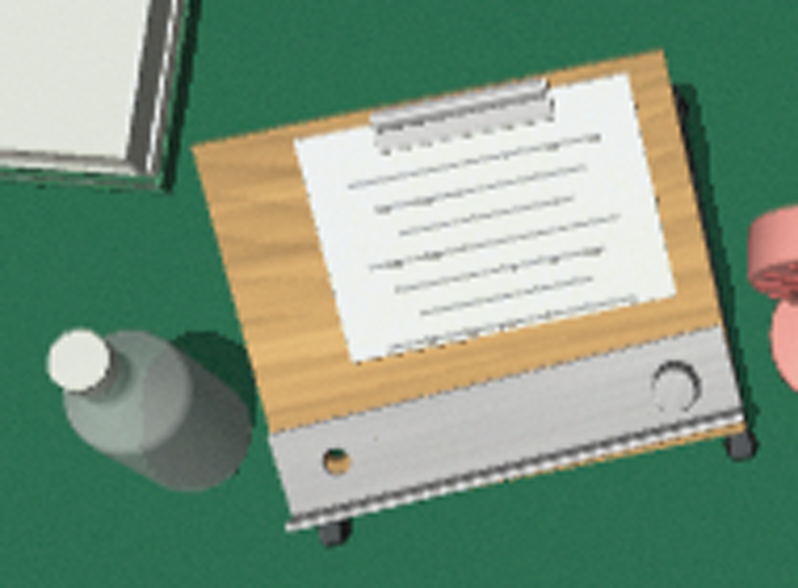

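The scene crop shows the drift (collar and long handle) next to the empty hole.

Candidates for the drift and bolt, as top-view pixels:
- Drift (418,217): tall handle with collar, second from the eraser end. Chosen as the drift.
- Large bolt (412,239): grey, wide 22 mm head. Chosen as the bolt.
- Thin bolt (408,258): smaller head. Not wanted.
- Marker (407,276): not wanted.
- Look-alikes: purple (348,229) and turquoise (468,233). Left alone.

The open ledge hole is at about (190,230).

```bash
cat > h.py <<'E'
import numpy as np,cv2
from rig import *
C={n:camera_params(n) for n in("scene","top")}
def ray(n,uv):
    c=C[n];d=c["rotation"]@np.linalg.inv(c["K"])@np.array([uv[0],uv[1],1.]);return c["position"],d/np.linalg.norm(d)
def onz(n,uv,z):
    o,d=ray(n,uv);return o+d*(z-o[2])/d[2]
def proj(n,P):
    c=C[n];q=c["K"]@(c["rotation"].T@(np.asarray(P,float)-c["position"]));return q[:2]/q[2]
def tri(a,b):
    o1,d1=ray("top",a);o2,d2=ray("scene",b)
    A=np.stack([d1,-d2],1);t=np.linalg.lstsq(A,o2-o1,rcond=None)[0]
    p,q=o1+t[0]*d1,o2+t[1]*d2;return (p+q)/2,np.linalg.norm(p-q)
E
python3 - <<'E'
from h import *
T=np.load("top0.npz")["p"];S=np.load("scene0.npz")["p"]
# block top: bright wood
for n,I,roi in(("top",T,(375,180,445,305)),("scene",S,(215,240,320,355))):
    hsv=cv2.cvtColor(I,cv2.COLOR_RGB2HSV);x0,y0,x1,y1=roi
    m=np.zeros(I.shape[:2],np.uint8);h=hsv[y0:y1,x0:x1]
    v=h[...,2];ok=(h[...,0]<20)&(h[...,1]>120);print(n,np.percentile(v[ok],[5,25,50,75,95]))
    ok&=(v>140);m[y0:y1,x0:x1]=ok*255
    m=cv2.morphologyEx(m,cv2.MORPH_CLOSE,np.ones((15,15)))
    c=max(cv2.findContours(m,0,2)[0],key=cv2.contourArea)
    hull=cv2.convexHull(c);ap=cv2.approxPolyDP(hull,5,True)[:,0]
    print(ap.tolist())
    W=np.array([onz(n,p,.085)[:2] for p in ap.astype(float)]);print(W.round(4).tolist())
    Wm=np.array([onz(n,p,.085)[:2] for p in hull[:,0].astype(float)],np.float32)
    print(cv2.minAreaRect(Wm*1000))
print("empty hole top",onz("top",(370+217/4.6,180+119/4.6),.085))
print("empty hole scene",onz("scene",(215+316/4.2,230+311/4.2),.085))
print("drift top t",onz("top",(370+222/4.6,180+172/4.6),.141),"s",onz("scene",(215+257/4.2,230+165/4.2),.141))
print("bolt top t",onz("top",(370+198/4.6,180+271/4.6),.115),"s",onz("scene",(215+208/4.2,230+163/4.2),.115))
print("thin t",onz("top",(370+178/4.6,180+360/4.6),.103));print("marker t",onz("top",(370+172/4.6,180+439/4.6),.130))
print("ledge hole top",onz("top",(110+337/4.2,120+461/4.2),.077))
# board corners & bottle cap
for nm,p,z in(("boardTL",(193,148),.145),("boardTR",(663,51),.145),("ledge end upper",(268,435),.085),("fixed bolt head",(672,384),.11),("cap",(78,360),.17),("ledge lip R",(745,410),.08)):
    print(nm,onz("top",(110+p[0]/4.2,120+p[1]/4.2),z))
E
```

```text
top [ 58. 152. 161. 166. 172.]
[[405, 193], [431, 198], [415, 291], [389, 285]]
[[0.6436, -0.17], [0.6309, -0.2257], [0.4305, -0.1793], [0.4443, -0.1255]]
((537.406494140625, -175.39747619628906), (58.7902717590332, 208.66893005371094), 77.12335205078125)
scene [104. 115. 124. 209. 221.]
[[224, 261], [248, 250], [310, 304], [284, 318]]
[[0.429, -0.1811], [0.4434, -0.1259], [0.6438, -0.1747], [0.628, -0.2296]]
((536.8321533203125, -177.4208984375), (61.03907012939453, 209.64083862304688), 77.00788116455078)
empty hole top [ 0.61403237 -0.19469982  0.085     ]
empty hole scene [ 0.61490663 -0.19625216  0.085     ]
drift top t [ 0.57573027 -0.18492045  0.141     ] s [ 0.57586654 -0.18526577  0.141     ]
bolt top t [ 0.53605103 -0.17629559  0.115     ] s [ 0.53636108 -0.1752729   0.115     ]
thin t [ 0.49742783 -0.16699412  0.103     ]
marker t [ 0.45861432 -0.15793897  0.13      ]
ledge hole top [0.57522847 0.29894515 0.077     ]
boardTL [0.72239982 0.35696908 0.145     ]
boardTR [0.76738305 0.12180149 0.145     ]
ledge end upper [0.58810826 0.33277832 0.085     ]
fixed bolt head [0.60364284 0.1216848  0.11      ]
cap [0.60791814 0.39916504 0.17      ]
ledge lip R [0.596234   0.08723085 0.08      ]
```

```bash
python3 - <<'E'
import cv2,numpy as np
s=cv2.imread("pics/scene0.png");t=cv2.imread("pics/top0.png")
def z(i,x0,x1,y0,y1,f): return cv2.resize(i[y0:y1,x0:x1],None,fx=f,fy=f,interpolation=cv2.INTER_CUBIC)
a=z(t,170,210,210,250,10);b=z(t,250,290,190,230,10)
cv2.imwrite("pics/holes_t.png",np.hstack([a,b]))
cv2.imwrite("pics/stand_s.png",z(s,350,490,140,290,4))
E
```

```text
(no output)
```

View pics/holes_t.png

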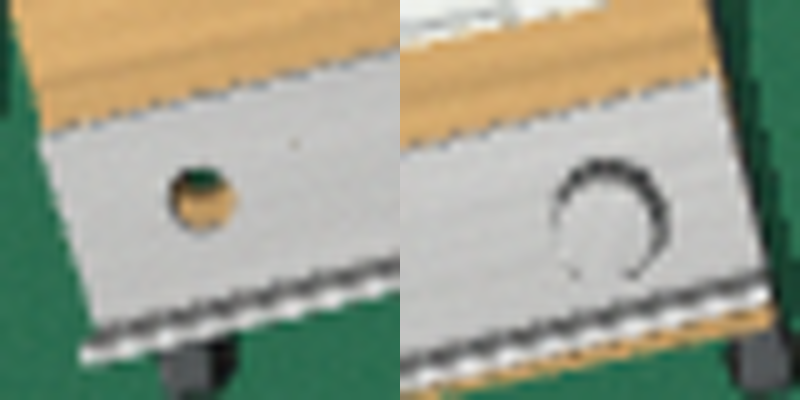

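View pics/stand_s.png

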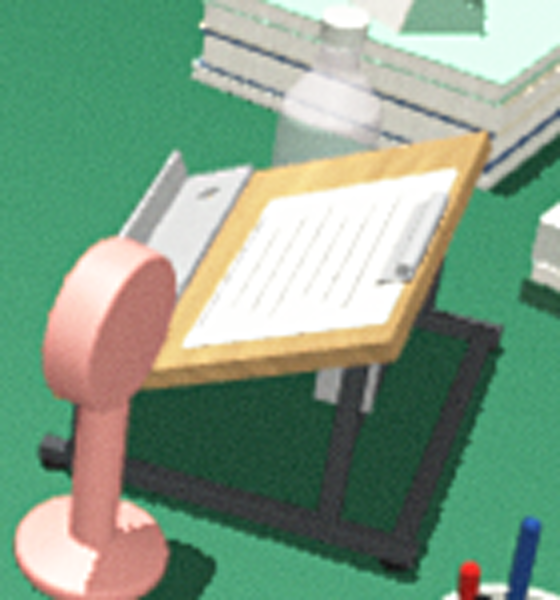

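```bash
cat >> h.py <<'E'
th0=np.radians(10.8)
def frame(th):
    xs=np.array([np.cos(th),np.sin(th),0]);y=np.array([-np.sin(th),np.cos(th),0])
    x=np.cos(np.radians(25))*xs+np.array([0,0,np.sin(np.radians(25))]);n=np.cross(x,y);return x,y,n
def onplane(n,uv,p,nn):
    o,d=ray(n,uv);return o+d*((p-o)@nn)/(d@nn)
E
python3 - <<'E'
from h import *
T=np.load("top0.npz");I=T["p"];D=T["d"]
print(tri((190.1,229.8),(401.8,187.8)), tri((189.85,229.55),(401.5,187.5)))
hsv=cv2.cvtColor(I,cv2.COLOR_RGB2HSV)
wood=((hsv[...,0]<28)&(hsv[...,0]>8)&(hsv[...,1]>80)&(hsv[...,2]>110))
grey=((hsv[...,1]<45)&(hsv[...,2]>120))
green=(hsv[...,0]>60)&(hsv[...,0]<95)&(hsv[...,1]>90)
# ledge/wood edge: subpixel via saturation crossing going down columns
Sat=hsv[...,1].astype(float)
pts=[]
for u in range(180,278):
    col=Sat[:,u]; 
    # search near the line (175.. ,223)->(280,198)
    v0=223.5-(u-174)*0.245
    vs=np.arange(int(v0)-6,int(v0)+7); c=col[vs]
    hi=np.median(c[:3]);lo=np.median(c[-3:])
    if hi<80 or lo>40: continue
    mid=(hi+lo)/2;k=np.where((c[:-1]>=mid)&(c[1:]<mid))[0]
    if len(k)==1:
        k=k[0];pts.append((u,vs[k]+(c[k]-mid)/(c[k]-c[k+1])))
pe=np.array(pts);print(len(pe))
# board high edge: green->wood
H=hsv[...,0].astype(float);pb=[]
for u in range(160,266):
    v0=155.2-(u-156)*0.207
    vs=np.arange(int(v0)-7,int(v0)+8);c=H[vs,u]
    k=np.where((c[:-1]>40)&(c[1:]<=40))[0]
    if len(k):
        pb.append((u,vs[k[0]]+.5))
pb=np.array(pb);print(len(pb))
def fl(p):
    vx,vy,x0,y0=cv2.fitLine(p.astype(np.float32),cv2.DIST_HUBER,0,.01,.01).ravel();r=(p-[x0,y0])@[-vy,vx];print("rms",r.std());return lambda u:(u,y0+(u-x0)*vy/vx)
fe=fl(pe);fb=fl(pb)
A=onz("top",fb(160),.145);B=onz("top",fb(265),.145);d=A-B
th=np.arctan2(-d[0],d[1]);print("theta board high edge",np.degrees(th))
x,y,n=frame(th)
P,_=tri((189.97,229.67),(401.65,187.65));print("ledge mouth tri",P)
A=onplane("top",fe(180),P,n);B=onplane("top",fe(277),P,n);d=A-B;print("ledge angle",np.arctan2(-d@x,d@y), "edge to hole up-slope",(A-P)@x)
# top-only: mouth on plane at known height
for ang in(.028,.035,.042):
    zz=.075+5e-3*n[2]-180e-3*ang*x[2];print(ang,onz("top",(189.97,229.67),zz),onz("scene",(401.65,187.65),zz))
# theta from frame side edges / left board edge at 
# depth plane of board
m=wood.copy();m[:135]=0;m[225:]=0;m[:,:160]=0;m[:,285:]=0
m=cv2.erode(m.astype(np.uint8),np.ones((3,3)))
v,u=np.nonzero((m>0)&(D>0));z=D[v,u]
K=C["top"]["K"];pc=np.stack([(u-K[0,2])/K[0,0]*z,(v-K[1,2])/K[1,1]*z,z],1)@C["top"]["rotation"].T+C["top"]["position"]
c=np.median(pc,0);k=np.abs(pc[:,2]-c[2])<.08;q=pc[k];A=np.c_[q[:,:2],np.ones(len(q))]
w=np.linalg.lstsq(A,q[:,2],rcond=None)[0];r=q[:,2]-A@w;k=abs(r)<.006;w=np.linalg.lstsq(A[k],q[k,2],rcond=None)[0]
print("depth plane slope deg",np.degrees(np.arctan(np.hypot(*w[:2]))),"yaw",np.degrees(np.arctan2(w[1],w[0])),"z under hole xy",w@[P[0],P[1],1])
E
```

```text
(array([0.57483944, 0.29894936, 0.07747464]), np.float64(0.0005092120333491907)) (array([0.57464515, 0.29879502, 0.0785654 ]), np.float64(0.0017899080050652987))
98
106
rms 0.09017652605739476
rms 0.4747405379449822
theta board high edge 10.623972992853664
ledge mouth tri [0.57474717 0.29887841 0.07802107]
ledge angle 0.03396918998769709 edge to hole up-slope 0.023149082557261252
0.028 [0.5753619  0.29942579 0.07740154] [0.57398782 0.29921811 0.07740154]
0.035 [0.57547509 0.29957048 0.07686904] [0.57360238 0.30003546 0.07686904]
0.042 [0.57558828 0.29971517 0.07633654] [0.57321695 0.3008528  0.07633654]
depth plane slope deg 25.01282490504347 yaw 10.699275312572034 z under hole xy 0.07190860115366257
```

```bash
cat >> h.py <<'E'
TH=np.radians(10.65);X,Y,N=frame(TH)
M=np.array([.5750,.2992,.0771])      # ledge mouth at start
PH=M-.005*N+.0061*X                  # panel hole
bx=np.array([.9747,-.2235,0]);by=np.array([.2235,.9747,0])
H0=np.array([.6144,-.1952,.085])
DR=.5*(H0-.04*bx)+.5*np.array([.5758,-.1851,.085]);BO=.5*(H0-.08*bx)+.5*np.array([.5362,-.1758,.085])
def R(xt,zt): return np.stack([xt,np.cross(zt,xt),zt],1)
dn=np.array([0,0,-1.])
sg=-1
RP=R(dn,sg*by);RI=R(-N,sg*Y)
E
python3 - <<'E'
from h import *
print(DR,BO,PH,onz("top",(311,203),0),onz("top",(310,182),.17))
for sg in(1,-1):
    for nm,p,r in(("pick",DR+[0,0,.042],R(dn,sg*by)),("up",DR+[0,0,.275],R(dn,sg*by)),("bolt",BO+[0,0,.03],R(dn,sg*by)),("pre",PH+.16*N,R(-N,sg*Y)),("in",PH+.05*N,R(-N,sg*Y))):
        q=inverse_kinematics(p,r);print(sg,nm,None if q is None else np.round(q,2))
E
```

```text
[ 0.575606 -0.18568   0.085   ] [ 0.536312 -0.17656   0.085   ] [0.58250994 0.30061223 0.07514643] [0.64861609 0.03741137 0.        ] [0.64786272 0.03411157 0.17      ]
1 pick [ 0.7   0.58 -0.63  1.8   0.42  0.9   1.22]
1 up [ 0.75  0.36 -0.68  1.54  0.23  1.33  1.39]
1 bolt [ 0.72  0.54 -0.63  1.9   0.42  0.83  1.22]
1 pre [ 0.13  0.38 -0.99  2.01  0.9   0.72  0.35]
1 in [-0.01  0.57 -0.81  2.01  1.19  0.64  0.13]
-1 pick [ 0.3   0.49 -0.08  1.82  0.05  0.82 -1.6 ]
-1 up [ 0.35  0.29 -0.15  1.56  0.04  1.29 -1.59]
-1 bolt [ 0.31  0.46 -0.09  1.93  0.06  0.76 -1.61]
-1 pre [-0.18  0.28 -0.58  2.03  0.69  0.6  -2.62]
-1 in [-0.62  0.43 -0.02  2.04  0.62  0.33 -2.58]
```

```bash
sed -i 's/^sg=-1/sg=1/' h.py; python3 - <<'E'
from h import *
t0=sense()["time_s"]
movep(DR+[0,0,.042+.09],RP);print(sense()["time_s"]-t0)
for n in("top","scene"):
    p,d=camera(n);cv2.imwrite(f"pics/a_{n}.png",cv2.resize(p[150:370,200:480] if n=="scene" else p[130:320,330:500],None,fx=2.8 if n=="scene" else 3,fy=2.8 if n=="scene" else 3)[:600,:800,::-1])
s=sense();print(s["position"],s["finger_gap"],s["joint_pos"].round(2),s["time_s"])
E
```

```text
1.8167
[ 0.57533683 -0.18705985  0.21686034] 0.08545355255681227 [ 0.73  0.47 -0.67  1.72  0.33  1.06  1.3 ] 2.0167
```

View pics/a_scene.png

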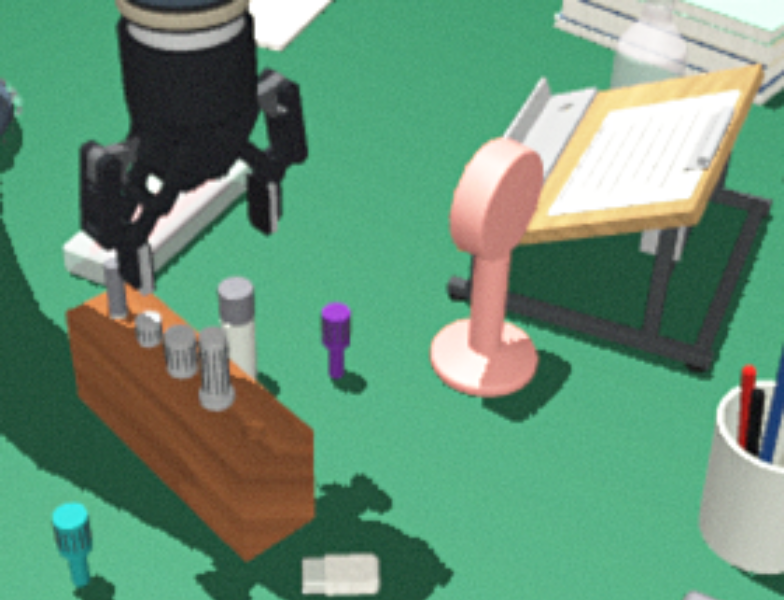

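The gripper is open above the drift, which is at about (213,370) in the crop. The jaws span across the block and clear the neighbours, so I'll descend and grasp.

```bash
python3 - <<'E'
from h import *
s=sense();print(s["position"]-(DR+[0,0,.132]))
move_l(DR+[0,0,.042],feed=.12)
s=sense();print(s["position"]-(DR+[0,0,.042]),s["wrist_force"])
command_gripper(0.0,80)
s=sense();print(s["position"]-(DR+[0,0,.042]),s["wrist_force"],s["finger_gap"],s["time_s"])
p,d=camera("scene");cv2.imwrite("pics/b.png",cv2.resize(p[180:380,180:400],None,fx=3,fy=3)[:,:,::-1])
E
```

```text
[-0.00026917 -0.00137985 -0.00013966]
[6.53302225e-04 3.49767116e-05 7.27636072e-04] [ 0.25864695  0.03194537 -0.56441982]
[0.00016581 0.00012538 0.00033599] [-0.65009703  0.94835018  3.0623164 ] 0.015790578342501947 3.5583
```

View pics/b.png

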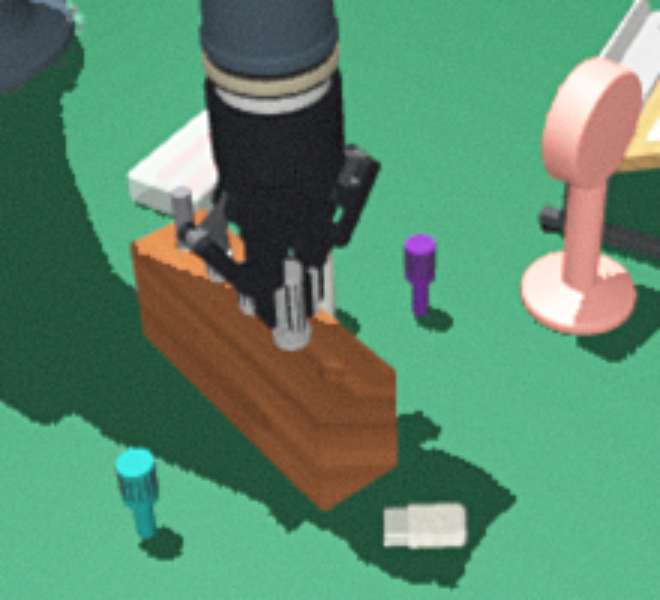

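The gripper holds the drift by its handle, with the collar visible at (291,335). Lifting it out and moving to the hole.

```bash
python3 - <<'E'
from h import *
s=sense();np.save("grasp_d.npy",s["position"])
move_l(DR+[0,0,.275],feed=.25)
print(sense()["wrist_force"],sense()["time_s"])
T=PH-.0030*X+.005*N   # lens mid, on ledge mouth plane
movep(T+(.109+.04)*N,RI)
sleep(.2)
s=sense();print(s["position"]-(T+.149*N),s["wrist_force"],s["finger_gap"],s["joint_pos"].round(2),s["time_s"])
for n in("top","scene"):
    p,d=camera(n);np.savez(f"c_{n}.npz",p=p,d=d)
    q=p[165:265,130:270] if n=="top" else p[120:240,320:480]
    cv2.imwrite(f"pics/c_{n}.png",cv2.resize(q,None,fx=5,fy=5,interpolation=cv2.INTER_CUBIC)[:,:,::-1])
    print(n,"tip exp",proj(n,T+.04*N),"mouth",proj(n,M),"shoulder",proj(n,T+.107*N))
E
```

```text
[ 0.15868532 -0.77261792 -2.54705204] 4.6917
[ 0.00071857 -0.00072382  0.00014036] [ 0.74158145  0.10460302 -1.04397013] 0.016174228368254252 [ 0.13  0.4  -0.99  2.02  0.93  0.72  0.33] 6.7083
top tip exp [186.41409265 232.69744069] mouth [190.106016   229.85848683] shoulder [180.26056501 240.46325522]
scene tip exp [398.15197414 173.65452673] mouth [401.98684777 187.87835882] shoulder [389.5490241  149.28258871]
```

View pics/c_top.png

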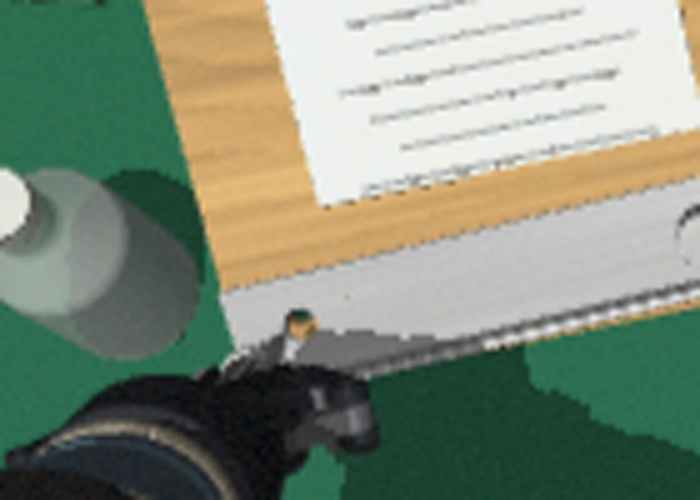

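View pics/c_scene.png

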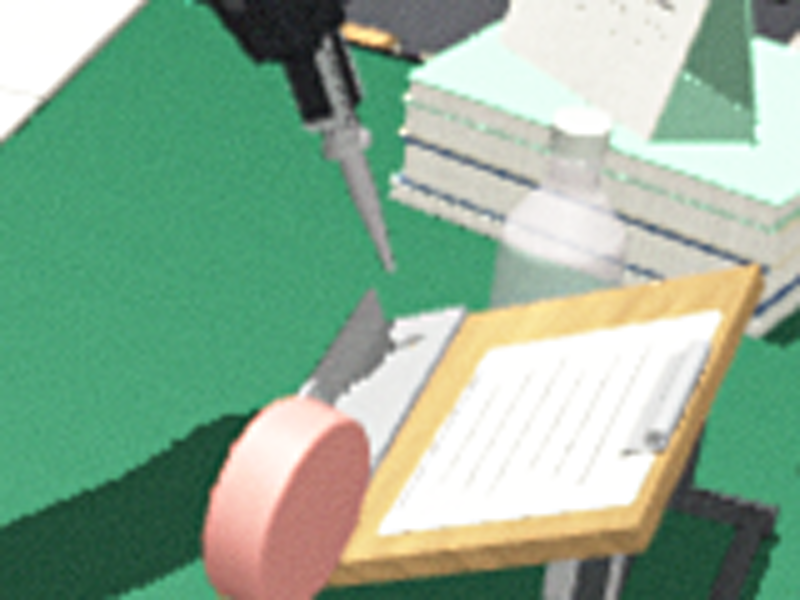

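```bash
python3 - <<'E'
import numpy as np,cv2
p=np.load("c_top.npz")["p"][215:250,165:215]
cv2.imwrite("pics/c_top2.png",cv2.resize(p,None,fx=16,fy=16,interpolation=cv2.INTER_CUBIC)[:,:,::-1])
E
```

```text
(no output)
```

View pics/c_top2.png

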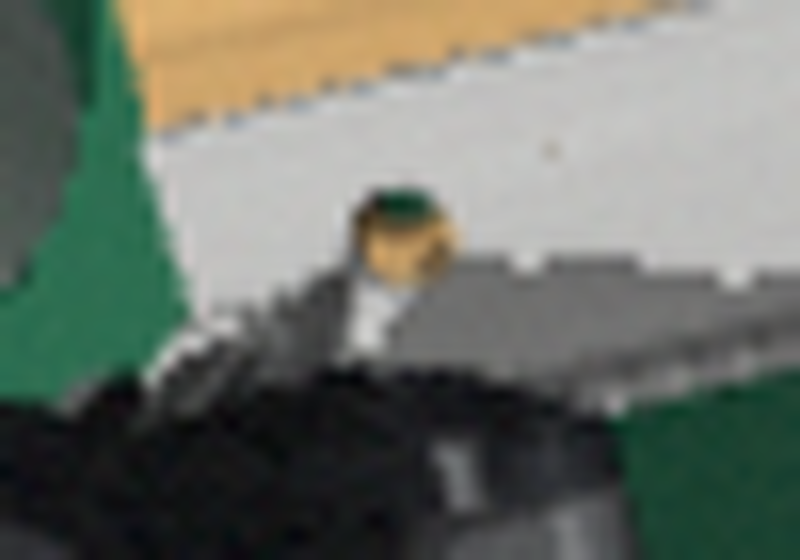

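In the scene crop the tip is at (391,272), about 0.7 px from where it should be. In the top crop it is just down-slope of the hole mouth, as expected before descending. I'll insert in stages, watching the force.

```bash
python3 - <<'E'
from h import *
def tipto(x,z,feed,f,y=0):
    tgt=PH+x*X+y*Y+(z+.109)*N
    r=move_l(tgt,feed=feed,until_force=f);s=sense()
    e=s["position"]-PH;print(r,"tip x y z mm",np.round([e@X*1e3,e@Y*1e3,e@N*1e3-109],2),"F x y n",np.round([s["wrist_force"]@v for v in(X,Y,N)],1),s["time_s"]);return r
if not tipto(-.003,.006,.08,6):
  if not tipto(-.0028,-.006,.03,8):
    tipto(-.0015,-.018,.03,15)
for n in("top","scene"):
    p,d=camera(n)
    q=p[200:270,140:240] if n=="top" else p[120:240,320:480]
    cv2.imwrite(f"pics/d_{n}.png",cv2.resize(q,None,fx=5,fy=5,interpolation=cv2.INTER_CUBIC)[:,:,::-1])
E
```

```text
False tip x y z mm [-3.01  0.38  6.11] F x y n [-0.5  0.6 -0.7] 7.45
False tip x y z mm [-2.86  0.04 -6.11] F x y n [-0.3  0.3 -2.2] 8.0
False tip x y z mm [ -2.69  -0.21 -18.64] F x y n [-4.  -0.1 -4.5] 8.55
```

View pics/d_scene.png

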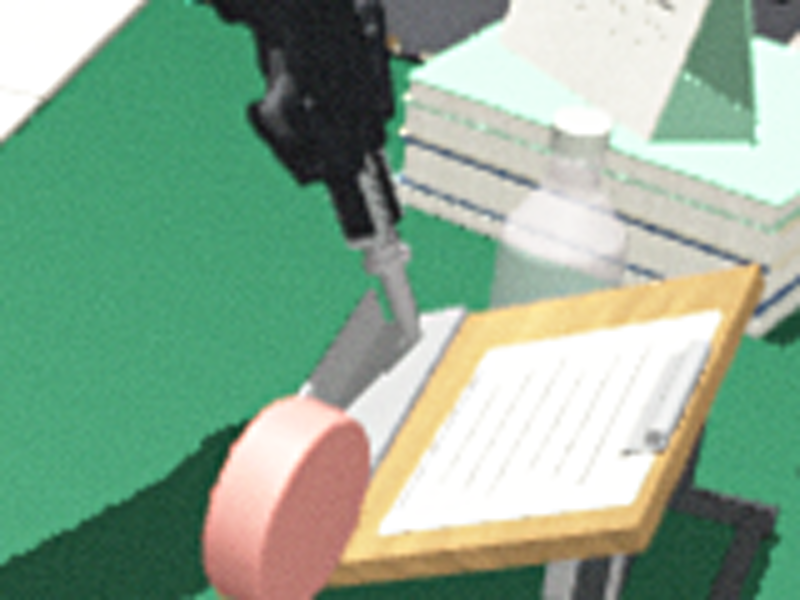

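The scene crop shows the taper inside the ledge hole at (410,340), with the tip past the board. It has met the ledge's stiffness of about 4 N, so I'll keep pushing.

```bash
python3 - <<'E'
from h import *
def tipto(x,z,feed,f,y=0):
    tgt=PH+x*X+y*Y+(z+.109)*N
    r=move_l(tgt,feed=feed,until_force=f);s=sense()
    e=s["position"]-PH;print(r,"tip x y z mm",np.round([e@X*1e3,e@Y*1e3,e@N*1e3-109],2),"F x y n",np.round([s["wrist_force"]@v for v in(X,Y,N)],1),s["time_s"]);return r
if not tipto(0,-.033,.04,30):
  if not tipto(.0005,-.044,.04,40):
    tipto(.0005,-.057,.04,50)
sleep(.3)
s=sense();e=s["position"]-PH;print(np.round([e@X*1e3,e@Y*1e3,e@N*1e3-109],2),np.round([s["wrist_force"]@v for v in(X,Y,N)],1),s["finger_gap"])
for n in("top","scene"):
    p,d=camera(n)
    q=p[200:270,140:240] if n=="top" else p[120:240,320:480]
    cv2.imwrite(f"pics/e_{n}.png",cv2.resize(q,None,fx=5,fy=5,interpolation=cv2.INTER_CUBIC)[:,:,::-1])
E
```

```text
False tip x y z mm [  0.22  -0.06 -33.07] F x y n [-4.2  1.  -2.8] 9.175
False tip x y z mm [  0.53  -0.06 -44.22] F x y n [-4.   1.2 -2.3] 9.6
False tip x y z mm [ 4.200e-01 -1.000e-02 -5.717e+01] F x y n [-4.1  0.7 -3.3] 10.075
[  0.4   -0.   -56.99] [-4.9 -0.1 -3.7] 0.016110964930045903
```

View pics/e_scene.png

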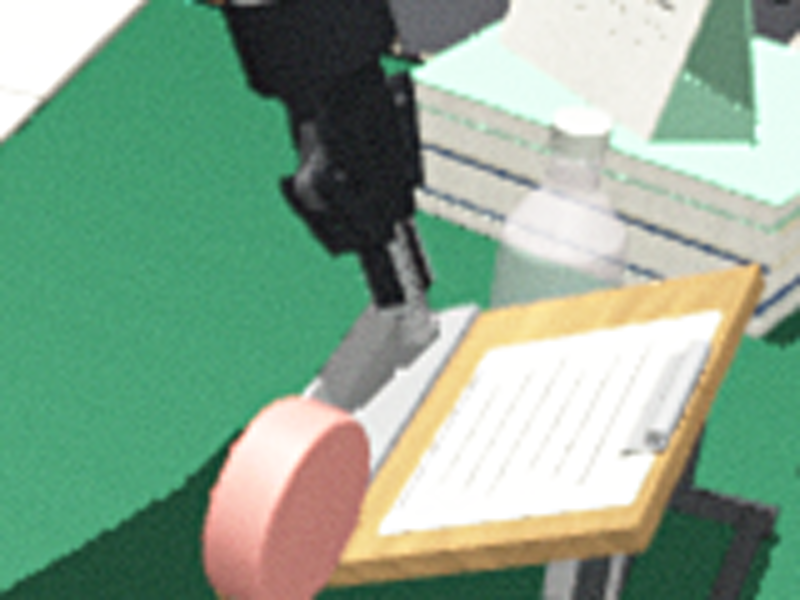

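The collar is now near the ledge at (420,325) and the drift is 57 mm deep. A small up-slope nudge will seat it against the board hole wall and locate the hole's x.

```bash
python3 - <<'E'
from h import *
def st():
    s=sense();e=s["position"]-PH;print(np.round([e@X*1e3,e@Y*1e3,e@N*1e3-109],2),"F",np.round([s["wrist_force"]@v for v in(X,Y,N)],1),"M",np.round([s["ft_torque"]@v for v in(X,Y,N)],2),s["time_s"])
for x,y in((.001,0),(.0017,0),(.0025,0),(.0012,0)):
    move_l(PH+x*X+y*Y+(-.0585+.109)*N,feed=.02,until_force=25);sleep(.15);print(x,y,end=" ");st()
p,d=camera("top");np.savez("f_top.npz",p=p,d=d)
E
```

```text
0.001 0 [  0.54   0.09 -58.38] F [-5.2 -0.2  0. ] M [0.02 1.85 0.03] 10.875
0.0017 0 [  0.68   0.14 -58.36] F [-7.5  0.2  1.3] M [-0.01  2.18  0.05] 11.275
0.0025 0 [  0.79   0.09 -58.41] F [-8.1 -0.7  1.3] M [-0.06  2.48 -0.03] 11.675
0.0012 0 [  0.61   0.1  -58.38] F [-7.1  0.1  0.2] M [-0.    2.06 -0.07] 12.075
```

```bash
cat > ang.py <<'E'
from h import *
def ledge_angle(I):
    Sat=cv2.cvtColor(I,cv2.COLOR_RGB2HSV)[...,1].astype(float);pts=[]
    for u in range(182,278):
        v0=222-(u-174)*0.235;vs=np.arange(int(v0)-9,int(v0)+9);c=Sat[vs,u]
        hi=np.median(c[:3]);lo=np.median(c[-3:])
        if hi<80 or lo>40: continue
        mid=(hi+lo)/2;k=np.where((c[:-1]>=mid)&(c[1:]<mid))[0]
        if len(k)==1: k=k[0];pts.append((u,vs[k]+(c[k]-mid)/(c[k]-c[k+1])))
    p=np.array(pts,np.float32);vx,vy,x0,y0=cv2.fitLine(p,cv2.DIST_HUBER,0,.01,.01).ravel()
    f=lambda u:(u,y0+(u-x0)*vy/vx)
    d=onplane("top",f(182),PH+.005*N,N)-onplane("top",f(277),PH+.005*N,N)
    return len(p),np.arctan2(-d@X,d@Y)
E
python3 - <<'E'
from ang import *
print(ledge_angle(np.load("top0.npz")["p"]),ledge_angle(np.load("f_top.npz")["p"]))
E
```

```text
(96, np.float64(0.03340305459431664)) (96, np.float64(-0.0004245688045396586))
```

The ledge angle is now about 0. Withdrawing the drift and returning it to its hole.

```bash
python3 - <<'E'
from h import *
def st():
    s=sense();e=s["position"]-PH;print(np.round([e@X*1e3,e@Y*1e3,e@N*1e3-109],2),"F",np.round([s["wrist_force"]@v for v in(X,Y,N)],1),s["finger_gap"],s["time_s"])
move_l(PH+.0003*X+(-.0575+.109)*N,feed=.02);st()
move_l(PH+.0003*X+(-.02+.109)*N,feed=.06);st()
move_l(PH+.0003*X+(.06+.109)*N,feed=.15);st()
p,d=camera("top");np.savez("g_top.npz",p=p,d=d)
from ang import ledge_angle
print(ledge_angle(p))
g=np.load("grasp_d.npy");print(g-DR)
movep(DR+[0,0,.275],RP)
sleep(.2);print(sense()["position"]-(DR+[0,0,.275]),sense()["time_s"])
move_l(DR+[0,0,.042+.078],feed=.2)
sleep(.2)
for n in("top","scene"):
    p,d=camera(n);print(n,"tip exp",proj(n,sense()["position"]-[0,0,.109]))
    q=p[180:300,370:470] if n=="top" else p[230:350,220:350]
    cv2.imwrite(f"pics/g_{n}.png",cv2.resize(q,None,fx=5,fy=5,interpolation=cv2.INTER_CUBIC)[:,:,::-1])
E
```

```text
[ 4.100e-01 -2.000e-02 -5.745e+01] F [-6.   0.2 -1.7] 0.016467593506721154 12.375
[  1.07  -0.27 -19.79] F [-0.9 -0.5 -1.7] 0.01608578298046781 13.15
[ 0.1  -0.69 59.42] F [-1.6  0.3 -2.7] 0.016061977579617234 13.8333
(91, np.float64(0.000157003212468227))
[1.73678643e-04 9.94324513e-05 4.23519191e-02]
[ 8.73732547e-05  1.20896847e-03 -5.88611285e-05] 15.8833
top tip exp [415.00461563 221.85906024]
scene tip exp [277.38514135 287.43643152]
```

View pics/g_scene.png

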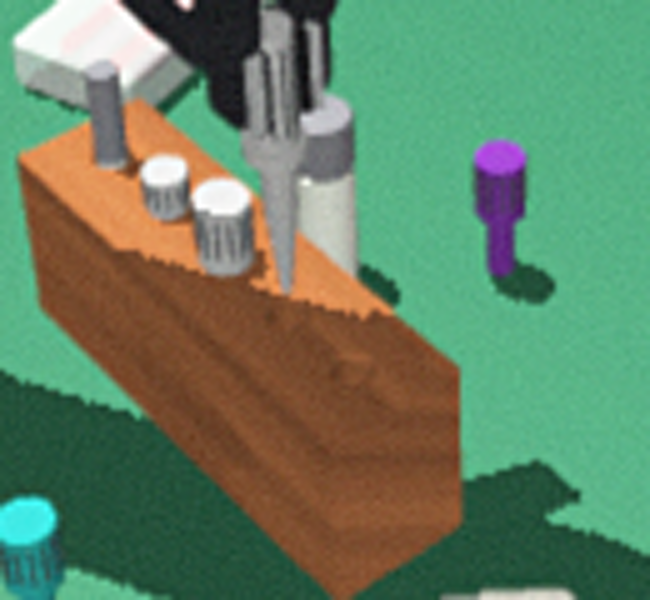

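View pics/g_top.png

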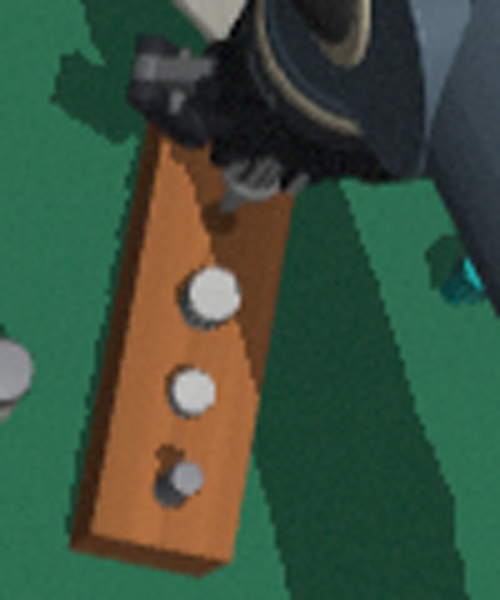

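The tip hangs straight over its own hole: scene crop (288,292), and the hole is at (220,218) in the top crop. Lowering it in.

```bash
python3 - <<'E'
from h import *
def st(t):
    s=sense();print(t,s["position"]-DR-[0,0,.042],"F",s["wrist_force"].round(1),s["time_s"])
r=move_l(DR+[0,0,.042+.03],feed=.1,until_force=10);st(r)
if not r:
    r=move_l(DR+[0,0,.042+.006],feed=.05,until_force=10);st(r)
    if not r:
        r=move_l(DR+[0,0,.042-.001],feed=.03,until_force=7);st(r)
p,d=camera("scene");cv2.imwrite("pics/i.png",cv2.resize(p[230:350,220:350],None,fx=5,fy=5,interpolation=cv2.INTER_CUBIC)[:,:,::-1])
E
```

```text
False [-7.27582387e-05  2.08008344e-04  2.97200642e-02] F [ 0.3  0.2 -2.1] 17.7417
False [-2.61235001e-05  6.11780180e-05  5.87625925e-03] F [ 0.3  0.1 -1.8] 18.375
True [6.16305630e-04 8.78910607e-06 3.33579237e-04] F [-1.6 -0.2  4.1] 18.65
```

View pics/i.png

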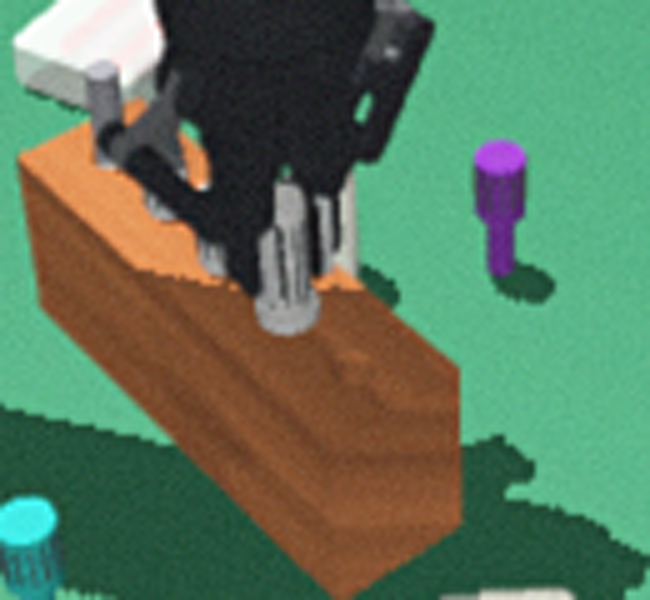

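The drift is seated again: same height as at pick-up within 0.4 mm, with the collar on the block at (287,320). Releasing it and taking the bolt.

```bash
python3 - <<'E'
from h import *
command_gripper(.06)
move_l(DR+[0,0,.042+.05],feed=.2)
p,d=camera("scene");cv2.imwrite("pics/j0.png",cv2.resize(p[230:350,220:350],None,fx=5,fy=5,interpolation=cv2.INTER_CUBIC)[:,:,::-1])
move_l(DR+[0,0,.042+.07],feed=.2)
move_l(BO+[0,0,.112],feed=.2)
sleep(.2);print(sense()["position"]-BO)
move_l(BO+[0,0,.030],feed=.12,until_force=8)
s=sense();print(s["position"]-BO,s["wrist_force"])
command_gripper(0,80)
s=sense();print(s["position"]-BO,s["wrist_force"],s["finger_gap"],s["time_s"])
p,d=camera("scene");cv2.imwrite("pics/j.png",cv2.resize(p[230:350,220:350],None,fx=5,fy=5,interpolation=cv2.INTER_CUBIC)[:,:,::-1])
E
```

```text
[ 0.00058792 -0.00020852  0.11175987]
[0.00062428 0.00014408 0.03056294] [-0.43401412  0.34585823  1.081066  ]
[ 0.00041168 -0.00010679  0.03093553] [-2.19114235 -0.74015976  5.18328341] 0.019353438502815807 21.7333
```

View pics/j0.png

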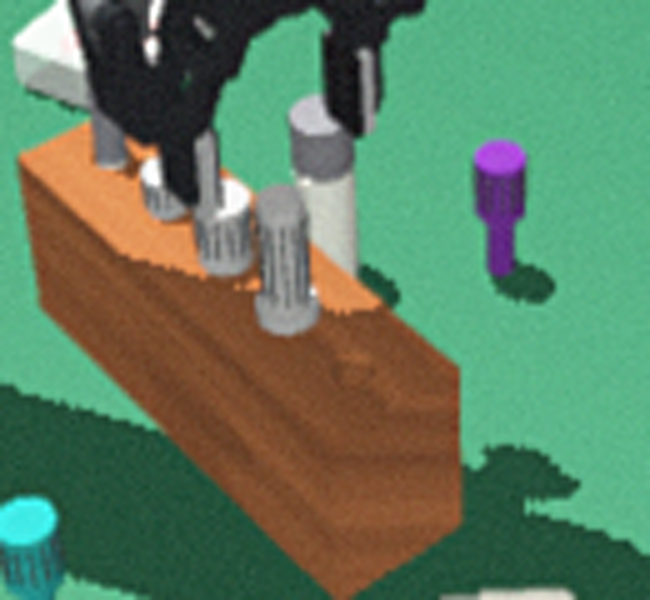

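View pics/j.png

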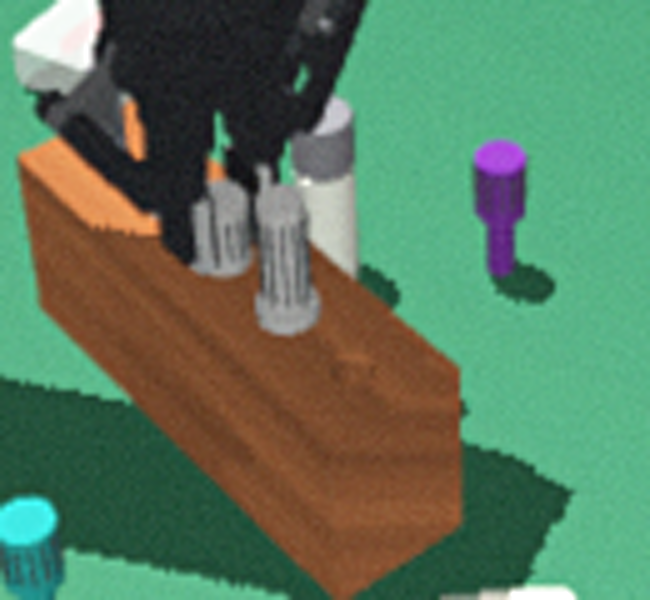

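The first crop shows the drift standing in its hole, released. The second shows the bolt head gripped at (222,230). Lifting and carrying it.

```bash
python3 - <<'E'
from h import *
L=.0309;np.save("L.npy",L)
move_l(BO+[0,0,.26],feed=.25)
tgt=PH+.0003*X+(.005+L+.034+.025)*N
movep(tgt,RI);sleep(.25)
s=sense();print((s["position"]-tgt).round(4),s["finger_gap"],s["wrist_force"],s["time_s"])
for n in("top","scene"):
    p,d=camera(n);np.savez(f"k_{n}.npz",p=p,d=d)
    q=p[165:265,130:270] if n=="top" else p[120:220,350:480]
    cv2.imwrite(f"pics/k_{n}.png",cv2.resize(q,None,fx=5,fy=5,interpolation=cv2.INTER_CUBIC)[:,:,::-1])
    print(n,"tip exp",proj(n,s["position"]-(L+.034)*N),"under",proj(n,s["position"]-L*N))
E
```

```text
[ 0.0005 -0.0007  0.0002] 0.019399932255643217 [-0.42714339  0.01012741 -0.74155935] 24.9333
top tip exp [187.61390076 229.33312442] under [184.66585199 232.99513957]
scene tip exp [401.28201427 178.8615164 ] under [397.01463172 166.72951442]
```

View pics/k_top.png

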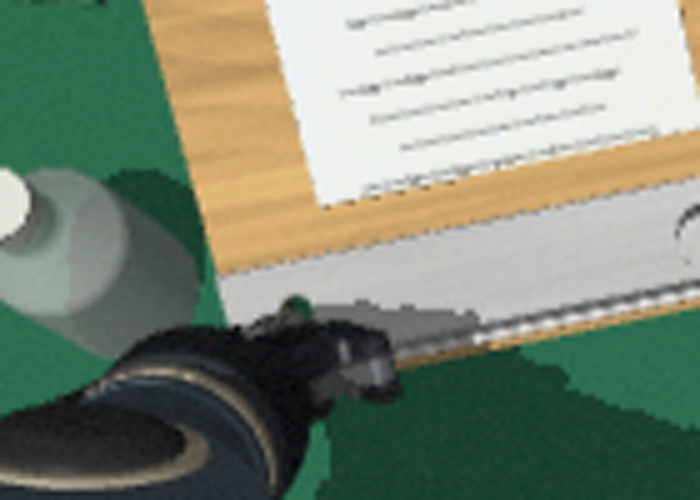

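View pics/k_scene.png

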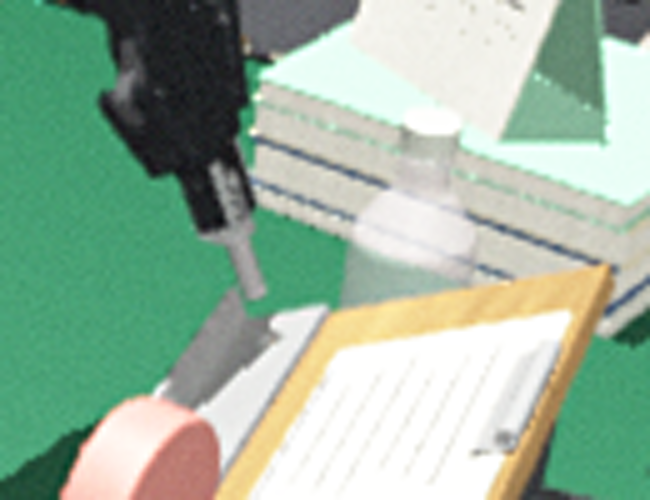

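The bolt is held straight. Its tip is at (257,295) in the scene crop, which is pixel (401.4,179.0) against an expected (401.3,178.9). Inserting under force watch.

```bash
cat > ins.py <<'E'
from h import *
L=float(np.load("L.npy"))
def under(x,y,z,feed,f):   # z = head underside above ledge mouth
    r=move_l(PH+x*X+y*Y+(.005+L+z)*N,feed=feed,until_force=f);s=sense();e=s["position"]-PH
    print(r,"x y z mm",np.round([e@X*1e3,e@Y*1e3,(e@N-.005-L)*1e3],2),"F",np.round([s["wrist_force"]@v for v in(X,Y,N)],1),s["time_s"]);return r
E
python3 - <<'E'
from ins import *
x=.0003
if not under(x,0,.037,.08,8):
  if not under(x,0,.026,.03,12):
    if not under(x,0,.012,.03,15):
      under(x,0,.003,.03,15)
p,d=camera("scene");cv2.imwrite("pics/l.png",cv2.resize(p[120:220,350:480],None,fx=5,fy=5,interpolation=cv2.INTER_CUBIC)[:,:,::-1])
E
```

```text
False x y z mm [ 0.    0.07 36.71] F [-0.8  0.8 -1.6] 25.4583
False x y z mm [ 0.27 -0.   25.89] F [-1.4 -0.2 -1.2] 25.975
False x y z mm [ 0.25  0.09 11.87] F [-0.8 -0.5 -0.6] 26.5917
False x y z mm [ 0.28 -0.05  2.79] F [ 0.  -0.3 -0.5] 27.0417
```

View pics/l.png

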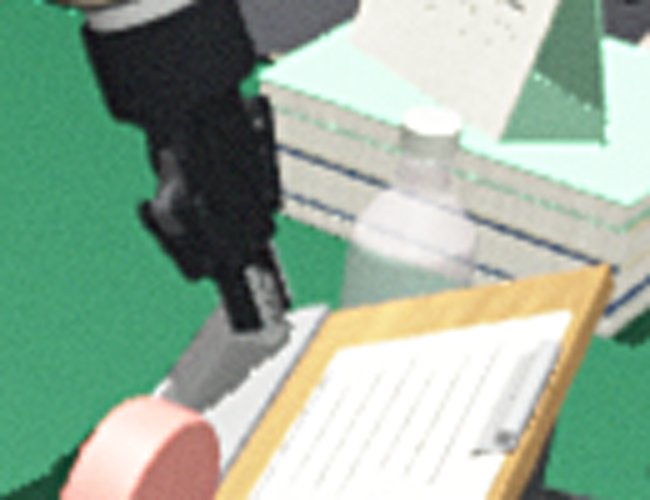

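```bash
python3 - <<'E'
from ins import *
r=under(.0003,0,-.004,.02,15)
sleep(.2)
s=sense();e=s["position"]-PH;print(np.round([e@X*1e3,e@Y*1e3,(e@N-.005-L)*1e3],2),np.round([s["wrist_force"]@v for v in(X,Y,N)],1))
command_gripper(.04)
s=sense();print(s["wrist_force"],s["finger_gap"],s["position"]-PH)
e=s["position"]-PH
move_l(s["position"]+.09*N,feed=.15)
p,d=camera("scene");cv2.imwrite("pics/m0.png",cv2.resize(p[120:240,330:480],None,fx=5,fy=5,interpolation=cv2.INTER_CUBIC)[:,:,::-1])
movep([.40,.0,.42],RP);sleep(.5)
for n in("top","scene"):
    p,d=camera(n);np.savez(f"m_{n}.npz",p=p,d=d)
    cv2.imwrite(f"pics/m_{n}.png",p[:,:,::-1])
    q=p[180:260,140:290] if n=="top" else p[120:240,330:480]
    cv2.imwrite(f"pics/m_{n}c.png",cv2.resize(q,None,fx=5,fy=5,interpolation=cv2.INTER_CUBIC)[:,:,::-1])
from ang import ledge_angle
print(ledge_angle(np.load("m_top.npz")["p"]),sense()["time_s"])
top=PH+.035*N
for n in("top","scene"):print(n,"head top exp",proj(n,top),"if 3mm high",proj(n,top+.003*N),"drift top",proj(n,DR+[0,0,.056]))
E
```

```text
True x y z mm [0.49 0.29 0.03] F [-0.2 -1.2  7.7] 27.3833
[0.47 0.28 0.03] [-0.4 -0.7  7.5]
[-0.46574991 -0.97573845  0.61572736] 0.04025416437374047 [-0.01514711 -0.00312017  0.03106071]
(96, np.float64(-0.0006479154223306285)) 30.8833
top head top exp [186.90442283 230.2668296 ] if 3mm high [186.64853614 230.58483024] drift top [418.63654365 217.44136647]
scene head top exp [400.4925168 176.9913813] if 3mm high [400.11880763 175.92932162] drift top [275.93099515 269.35020923]
```

View pics/m_topc.png

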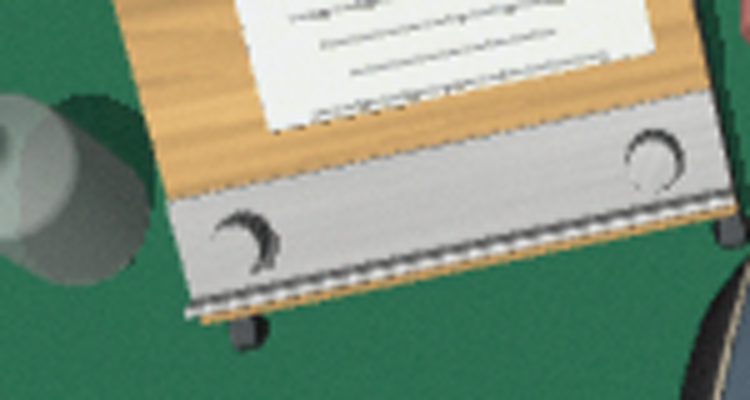

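View pics/m_scenec.png

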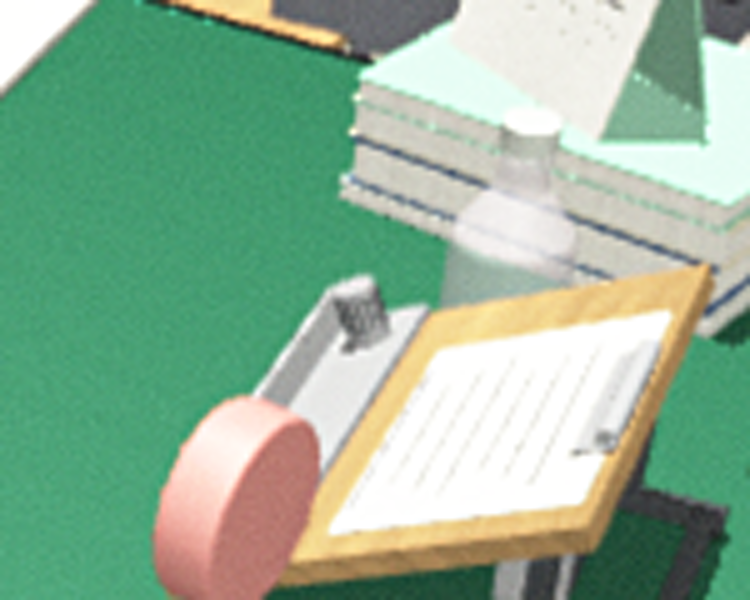

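View pics/m_scene.png

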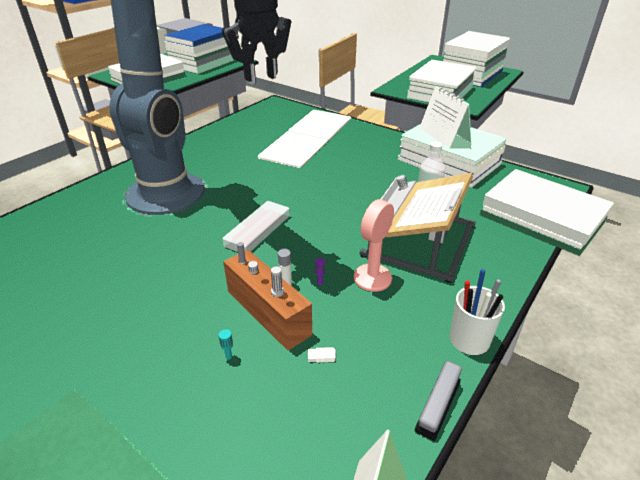

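The bolt head sits flush: its top is at scene pixel (401,177), against an expected (400.5,177.0) when seated. The drift stands back in its hole at (276,280). Nothing else has moved and the arm is clear.

```bash
python3 - <<'E'
from h import *
finish_job()
E
```

```text
the job is handed in; nothing more can be done
```

The job is handed in, about 31 s into the 70 s allowed; the hand-in reports no verdict.

- **Drift through the holes:** I pushed it to 58 mm tip depth; side forces peaked at about 8 N. The ledge angle, measured in the top view, went from 0.033 rad to about 0.
- **Drift returned:** It went back into its own hole, with the gripper within 0.4 mm of its pick-up height.
- **Large bolt:** It slid in without resistance. Contact came at the expected flush height (0.03 mm off).
- **Last checks:** The ledge angle was -0.0006 rad. The bolt head was within about 0.5 px of its computed seated position. The drift was standing in its hole, the neighbouring items looked unmoved, and the arm was clear of everything. No check failed or disagreed in the end. Before insertion, the top view put the drift tip 1–2 px from where I expected, but the tip was hard to make out there; the scene view and the insertion did not show that offset.

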